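Make up a door-sign kit and show its label

ROBOT

A 6-joint arm with a two-finger parallel gripper is mounted at the origin on the work surface. World frame = base frame: x ahead of the robot, y to its left, z up, the work surface at z = 0. Lengths are in mm, angles in rad, forces in N, time in s.
With the tool pointing down it reaches from about 350 to 875 mm from the base axis. Payload 4.2 kg.
Tool frame: the origin (TCP) lies midway between the tips of the shut fingers; the grasp point (between the pads) lies 19 mm behind it (arm.grasp_offset is the distance from the TCP to the grasp point, in mm); z points along the fingers, y is the direction in which the jaws open and shut (so a half turn about z gives the same grasp; the last joint's range is limited). The gripper opens to 85 mm and grips with 20 to 120 N. Pads are 22 mm wide; open, the fingers measure 114 mm over their backs; the gripper's body (76 mm by 85 mm) begins 54 mm behind the grasp point. The pads swing forward as they close: fully open they stand 13 mm farther back than shut.
Start: joints at [1.397, 0.385, 0.008, 0, -1.194, -0.259], TCP at [262.1, 567.365, 231.312] pointing down, gripper open.
Joint ranges: [-3.14, 3.14], [-1.21, 2.06], [-1.07, 1.41], [-3.16, 2.05], [-2.99, -0.16], [-3.1, 3.1]. Speed limits (rad/s): [2.79, 2.79, 3.14, 3.14, 3.14, 3.14].

INTERFACE

Orientations are given as a unit quaternion [x, y, z, w].
In Python, from bench import arm gives the robot as it stands.
- The arm moves only by the tool move_arm, never from a script. Its argument "moves" is a list of rows, each an object with "gripper": the gripper's target within -1 to 1 (fully open at 1, half-way at 0, shut at -1); "xyz": the shift along the tool's x, y, z in cm, a list of three; "angular": the turn, a rotation vector about the tool's x, y, z in rad, a list of three. In form: [{"gripper": gripper, "xyz": [dx, dy, dz], "angular": [wx, wy, wz]}, ...]. A call has 1 to 10 rows; each row is the pose to reach, as a shift and turn from the pose commanded when the call began, along the tool's axes at that moment; what a row does not reach only later rows make up. A row lasts 1/8 s, in which the tool goes at most 62.5 mm and 10.7 degrees, less where a joint would pass 70% of its speed; a pose out of reach is approached as far as the arm can. A call with a gripper value outside its range is refused whole. The fingers move at their own pace and stop on an object; the grip force is fixed at half the most. Time passes only in rows, so rows that repeat a pose let the fingers close. It gives the time, the measured TCP pose, the force and the opening at its end, in the units of the state.
- arm.read_state(): the state, without advancing time (a new reading comes with each control period).
- arm.get_image(name): name is "scene" or "top"; returns (picture, depth): 480x640x3 uint8, blue, green, red; 480x640 float32, mm along the optical axis (not along the pixel's ray), 0 where there is no reading.
- arm.get_calibration(name): a dict with "camera_matrix" (3x3 intrinsics, pixels), "R" (3x3) and "t" (3): a world point X has camera coordinates R X + t. Camera axes: x right, y down, z forward; pixel columns grow to the right and rows downward; lengths in mm; the calibration is good to about 2 mm. A picture is of the moment at which its call begins. get_calibration takes no time and is no camera call.
- arm.job_done(): hands the job in, once; it reports no verdict.
The state is a dict: "clock": time; "joints": joint angles; "joint_vel": joint speeds; "joint_efforts": joint torques, N m; "position": TCP position; "ee_rot": TCP orientation; "contact_force": force on the tool from outside, world axes, zero at the start; "wrist_torque": the same for the moment, N m; "gripper_width": finger opening in mm.
Only numpy, scipy, OpenCV 4.12 (cv2) and the standard library are available. Lean on these libraries where they do the work, as an engineer would, in place of code of your own. Each camera call takes 0.05 s, during which the arm holds its last target. There are 200 camera calls.

TASK

Make up the door-sign kit: stand exactly two of the four aluminium stand-offs upright in the plywood tray and leave the other two where they are. Then take the sign plate out of its wooden stand by its clear half, keeping off the frosted end (the one with the notched corner, which also tells which side is the label side), and hold it still, all of it at least 15 cm above the table, leaned back about halfway between upright and flat with the label side facing up. Finish while still holding it there, and do not disturb the pen pot, tape roll or tin.

Things in the scene. Friction and masses are not known exactly. Their poses are not given: they have to be found in the camera images.
- plate: Acrylic sign plate, 120 long (x) x 8 thick (y) x 64 high (z) mm, about 75 g, standing on a long edge in the stand's groove, lowest 18 mm hidden; lifts straight out. Origin: middle of its lower edge; z up. x -60 to +15 mm is clear, +15 to +60 frosted white. The +y face is the label side: seen from that side with the notch on top, the frosted end is on the left.
- notch (a point): Middle of the square notch, 12 x 12 mm, cut from the upper corner of the plate's frosted end (plate x 48 to 60, z 52 to 64 mm). It is always in a top corner at the start, but the plate may stand any way round.
- label (a point): Middle of the paper label, 34 x 36 mm, stuck on the label side (+y face) of the frosted end only: 37.5 mm along x from the plate's origin, 4 mm along y, 26 mm up.
- stand: Plywood block fixed to the table, 150 x 56 x 26 mm, with a groove along its x, 11 mm wide and 18 mm deep (groove floor 8 mm above the table); holds the plate loosely upright. Origin: centre of its underside. It may be turned to any yaw.
- tray: Open plywood tray fixed to the table, 170 (x) x 130 (y) x 22 mm high outside, walls and floor 5 mm thick. Origin: centre of its underside.
- mat: Grey cutting mat fixed to the table, 200 (x) x 170 (y) x 3 mm, on which the stand-offs stand. Origin: centre of its underside.
- standoff1: Aluminium stand-off, a plain upright cylinder 25 mm in diameter and 40 mm high, about 50 g, standing on the mat; all four are alike. Origin: centre of its lower end, z up its axis.
- standoff2: Aluminium stand-off, a plain upright cylinder 25 mm in diameter and 40 mm high, about 50 g, standing on the mat; all four are alike. Origin: centre of its lower end, z up its axis.
- standoff3: Aluminium stand-off, a plain upright cylinder 25 mm in diameter and 40 mm high, about 50 g, standing on the mat; all four are alike. Origin: centre of its lower end, z up its axis.
- standoff4: Aluminium stand-off, a plain upright cylinder 25 mm in diameter and 40 mm high, about 50 g, standing on the mat; all four are alike. Origin: centre of its lower end, z up its axis.
- pen_pot: Bystander: round pot of pens, 76 mm wide, 90 mm high (pens to about 145), behind the work. Origin: centre of its underside.
- tape_roll: Bystander: cardboard ring 90 mm wide, 24 mm high. Origin: centre of its underside.
- tin: Bystander: flat red tin 60 x 95 x 20 mm. Origin: centre of its underside.
Things that resemble listed ones, but are neither listed nor needed, are in the scene too. There is more than one size of the plate; the one meant has the size given above.

How it is judged (in metres and radians):
On the way, in this order (a step that is already met when the one before it is completed fails the run):
1. exactly two stand-offs stand released in the tray, the other two where they were ((((x of standoff1 in the frame of tray between -0.08 and 0.08 m and y of standoff1 in the frame of tray between -0.06 and 0.06 m and z of standoff1 in the frame of tray between -0.01 and 0.01 m and angle between standoff1's own z axis and vertical below 0.15 rad and linear speed of standoff1 below 0.03 m/s) and (x of standoff2 in the frame of tray between -0.08 and 0.08 m and y of standoff2 in the frame of tray between -0.06 and 0.06 m and z of standoff2 in the frame of tray between -0.01 and 0.01 m and angle between standoff2's own z axis and vertical below 0.15 rad and linear speed of standoff2 below 0.03 m/s) and distance of each of standoff3, standoff4 from where it was at the start of the episode below 0.04 m) or ((x of standoff1 in the frame of tray between -0.08 and 0.08 m and y of standoff1 in the frame of tray between -0.06 and 0.06 m and z of standoff1 in the frame of tray between -0.01 and 0.01 m and angle between standoff1's own z axis and vertical below 0.15 rad and linear speed of standoff1 below 0.03 m/s) and distance of each of standoff2, standoff4 from where it was at the start of the episode below 0.04 m and (x of standoff3 in the frame of tray between -0.08 and 0.08 m and y of standoff3 in the frame of tray between -0.06 and 0.06 m and z of standoff3 in the frame of tray between -0.01 and 0.01 m and angle between standoff3's own z axis and vertical below 0.15 rad and linear speed of standoff3 below 0.03 m/s)) or ((x of standoff1 in the frame of tray between -0.08 and 0.08 m and y of standoff1 in the frame of tray between -0.06 and 0.06 m and z of standoff1 in the frame of tray between -0.01 and 0.01 m and angle between standoff1's own z axis and vertical below 0.15 rad and linear speed of standoff1 below 0.03 m/s) and distance of each of standoff2, standoff3 from where it was at the start of the episode below 0.04 m and (x of standoff4 in the frame of tray between -0.08 and 0.08 m and y of standoff4 in the frame of tray between -0.06 and 0.06 m and z of standoff4 in the frame of tray between -0.01 and 0.01 m and angle between standoff4's own z axis and vertical below 0.15 rad and linear speed of standoff4 below 0.03 m/s)) or (distance of each of standoff1, standoff4 from where it was at the start of the episode below 0.04 m and (x of standoff2 in the frame of tray between -0.08 and 0.08 m and y of standoff2 in the frame of tray between -0.06 and 0.06 m and z of standoff2 in the frame of tray between -0.01 and 0.01 m and angle between standoff2's own z axis and vertical below 0.15 rad and linear speed of standoff2 below 0.03 m/s) and (x of standoff3 in the frame of tray between -0.08 and 0.08 m and y of standoff3 in the frame of tray between -0.06 and 0.06 m and z of standoff3 in the frame of tray between -0.01 and 0.01 m and angle between standoff3's own z axis and vertical below 0.15 rad and linear speed of standoff3 below 0.03 m/s)) or (distance of each of standoff1, standoff3 from where it was at the start of the episode below 0.04 m and (x of standoff2 in the frame of tray between -0.08 and 0.08 m and y of standoff2 in the frame of tray between -0.06 and 0.06 m and z of standoff2 in the frame of tray between -0.01 and 0.01 m and angle between standoff2's own z axis and vertical below 0.15 rad and linear speed of standoff2 below 0.03 m/s) and (x of standoff4 in the frame of tray between -0.08 and 0.08 m and y of standoff4 in the frame of tray between -0.06 and 0.06 m and z of standoff4 in the frame of tray between -0.01 and 0.01 m and angle between standoff4's own z axis and vertical below 0.15 rad and linear speed of standoff4 below 0.03 m/s)) or (distance of each of standoff1, standoff2 from where it was at the start of the episode below 0.04 m and (x of standoff3 in the frame of tray between -0.08 and 0.08 m and y of standoff3 in the frame of tray between -0.06 and 0.06 m and z of standoff3 in the frame of tray between -0.01 and 0.01 m and angle between standoff3's own z axis and vertical below 0.15 rad and linear speed of standoff3 below 0.03 m/s) and (x of standoff4 in the frame of tray between -0.08 and 0.08 m and y of standoff4 in the frame of tray between -0.06 and 0.06 m and z of standoff4 in the frame of tray between -0.01 and 0.01 m and angle between standoff4's own z axis and vertical below 0.15 rad and linear speed of standoff4 below 0.03 m/s))) and contact force between each of standoff1, standoff2, standoff3, standoff4 and the fingers below 0.2 N), for 0.2 s.
2. then the plate is drawn up out of its stand by the fingers (height (world z) of plate above 0.05 m and contact force between plate and the fingers above 1 N), for 0.2 s.
At the end, for the whole second after the job is handed in: Plate held still by its clear half (grasp at most 5 mm past the middle), lower edge and label over 140 mm up, touching nothing else, label side's normal within 63 degrees of straight up; exactly two stand-offs upright, released in the tray, the other two within 40 mm of their start; bystanders left (all of step 1 and angle between plate's own y axis and vertical below 1.1 rad and height (world z) of each of plate, label above 0.14 m and contact force between plate and the fingers above 1 N and contact force between plate and stand below 0.1 N and contact force between plate and tray below 0.1 N and linear speed of plate below 0.04 m/s and x of the grasp point in the frame of plate below 0.005 m and distance between the grasp point and plate below 0.1 m); the arm keeps its last pose, push and grip.
It fails at once if the pen pot, tape roll or tin is shifted more than 30 mm (distance of any of pen_pot, tape_roll, tin from where it was at the start of the episode above 0.03 m).
It also fails if it takes over 58 s, if anything falls off the work surface, if the arm or the gripper's body presses on something with over 40 N, if the wrist force passes 120 N, or if a joint passes its speed limit or range.

## Working session

There is one attempt and no reset: what is moved stays moved. The work goes in short steps, Python scripts to look and compute and a tool call to move; the robot and the scene stay as the last step left them, time stands still between calls to the robot, and variables do not carry over. Pictures are saved under pics/ and viewed, about 8 in all and at most 12, crops included, and the job is handed in when it is done.

Besides the shell and the picture viewer there is one more tool, called after "Call:" in YAML: its name, and indented under it one key for each argument. move_arm: Moves the arm, as the interface text tells. Its arguments: {"type":"object","properties":{"moves":{"type":"array","items":{"type":"object","properties":{"gripper":{"type":"number"},"xyz":{"type":"array","items":{"type":"number"}},"angular":{"type":"array","items":{"type":"number"}}}}}},"required":["moves"]}

```bash
mkdir -p pics; cat > h.py <<'E'
import numpy as np, cv2
from bench import arm
from scipy.spatial.transform import Rotation as Ro
def grab(n):
    im,d=arm.get_image(n); c=arm.get_calibration(n); return im,d,np.array(c["camera_matrix"]),np.array(c["R"]),np.array(c["t"]).ravel()
def world(d,K,R,t):
    v,u=np.mgrid[:480,:640]; p=np.stack([(u-K[0,2])/K[0,0]*d,(v-K[1,2])/K[1,1]*d,d],-1)
    W=(p-t)@R; W[d<=0]=np.nan; return W
def ray(u,v,z,K,R,t):
    r=R.T@np.linalg.inv(K)@[u,v,1]; c=-R.T@t; return c+r*(z-c[2])/r[2]
def shift(target,s=None):
    s=s or arm.read_state(); q=Ro.from_quat(s["ee_rot"]); return q.inv().apply(np.array(target)-s["position"])/10
E
python3 - <<'E'
from h import *
for n in("top","scene"):
    im,d,K,R,t=grab(n); cv2.imwrite(f"pics/{n}0.png",im); np.savez(f"/tmp/{n}.npz",im=im,d=d,K=K,R=R,t=t); print(n,-R.T@t,R[2])
print(arm.read_state())
E
```

```text
top [388.87604924   7.8178017  946.49198139] [ 0.21110898 -0.00984474 -0.97741295]
scene [1227.62287169  268.55252081  608.17730624] [-0.7521191  -0.28172475 -0.59577515]
{'clock': 0.1, 'joints': array([ 1.39662616e+00,  3.85495754e-01,  6.76095502e-03, -4.21318190e-04,
       -1.19396144e+00, -2.58600470e-01]), 'joint_vel': array([-0.00075802, -0.00081057,  0.00374888,  0.00068419, -0.00108011,
       -0.0020116 ]), 'joint_efforts': array([-8.47386400e-04, -3.93321204e+01,  1.88928491e+01,  4.19789001e+00,
       -2.61667388e-03,  2.63326854e-06]), 'position': array([261.88852028, 566.92505731, 230.3226629 ]), 'ee_rot': array([ 9.76662757e-01, -2.14776438e-01, -1.55539214e-04,  9.57372414e-04]), 'contact_force': array([0.1277237 , 0.50985797, 0.41760874]), 'wrist_torque': array([-0.00460773,  0.06128031, -0.06032771]), 'gripper_width': 85.50962783149768}
```

View pics/top0.png

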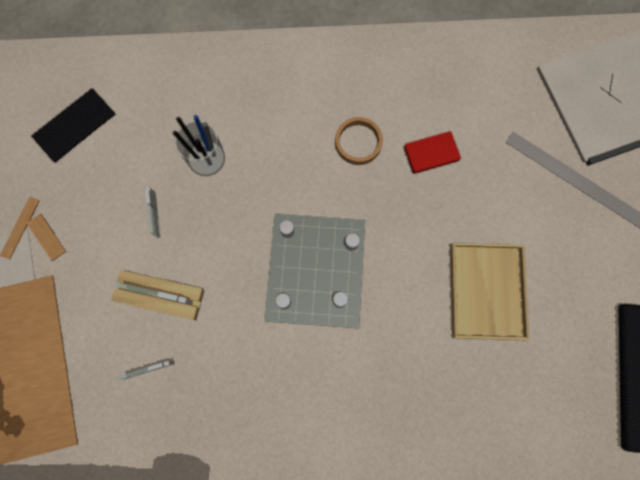

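View pics/scene0.png

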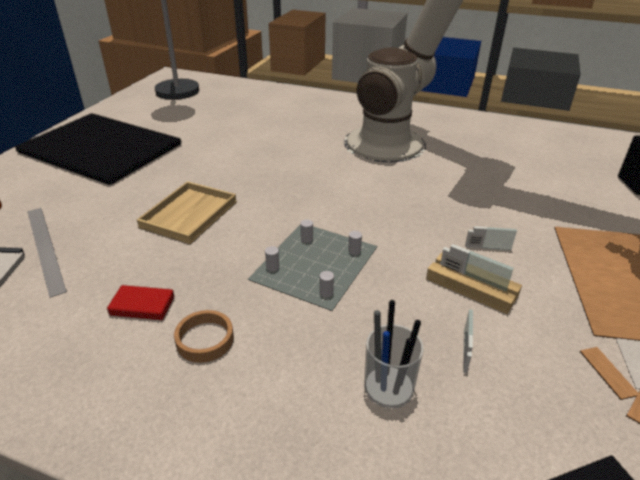

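The top view shows the mat with stand-offs at about (287,228), (352,241), (283,300) and (340,299), the tray at (488,291) and the stand with the plate at (160,295). Two decoy plates stand free at (153,213) and (147,370). In the scene view the plate in the stand is at (475,268).

```bash
python3 - <<'E'
from h import *
Z={n:np.load(f"/tmp/{n}.npz") for n in("top","scene")}
T=Z["top"]; W=world(T["d"],T["K"],T["R"],T["t"]); im=T["im"]; g=[T[k] for k in("K","R","t")]
for p in[(287,228),(352,241),(283,300),(340,299)]:
    m=np.zeros((480,640),bool); m[p[1]-14:p[1]+14,p[0]-14:p[0]+14]=1; m&=(W[...,2]>34)&(W[...,2]<60)
    v,u=np.nonzero(m); q=W[m]; print("so",p,len(q),np.median(q,0).round(1),((q.min(0)+q.max(0))/2).round(1), ray(u.mean(),v.mean(),43,*g).round(1))
def box(n,x0,x1,y0,y1,zl,zh):
    m=np.zeros((480,640),bool); m[y0:y1,x0:x1]=1; m&=(W[...,2]>zl)&(W[...,2]<zh)
    q=W[m]; r=cv2.minAreaRect(q[:,:2].astype(np.float32)); print(n,len(q),r,np.median(q[:,2]))
box("tray",440,540,230,350,14,30); box("stand",100,215,260,330,18,34); box("plate",100,215,260,330,45,90)
box("dec1",130,175,180,245,20,100); box("dec2",110,185,350,390,20,100);box("pot",165,235,105,185,30,200);box("mat",255,375,205,335,1.5,10)
a=cv2.resize(im[255:330,100:215],None,fx=5,fy=5,interpolation=2)
b=cv2.resize(Z["scene"]["im"][215:315,415:530],None,fx=5,fy=5,interpolation=2)
b=cv2.resize(b,(575,500))
o=np.zeros((600,800,3),np.uint8); a=cv2.resize(a,(380,248)); b=cv2.resize(b,(400,348)); 
o[:248,:380]=a; o[:348,390:790]=b; cv2.imwrite("pics/c1.png",o[:360])
E
```

```text
so (287, 228) 158 [608.   56.5  44.3] [608.9  56.8  41.6] [608.5  56.6  43. ]
so (352, 241) 162 [578.7 -58.8  44. ] [579.9 -58.8  41.5] [579.  -58.8  43. ]
so (283, 300) 165 [479.2  67.2  44.2] [479.6  67.2  41.3] [479.5  66.8  43. ]
so (340, 299) 165 [476.5 -31.9  44.3] [476.7 -31.6  41.6] [476.9 -31.8  43. ]
tray 1232 ((481.9266357421875, -298.3369140625), (131.4686279296875, 170.6735076904297), 85.29134368896484) 22.06295323674291
stand 2235 ((502.439208984375, 290.03253173828125), (151.566650390625, 56.11842346191406), 74.403564453125) 27.657852407309797
plate 402 ((501.80181884765625, 287.6001892089844), (120.2321548461914, 8.527179718017578), 74.54872131347656) 72.9772790945846
dec1 370 ((652.8382568359375, 298.9687194824219), (88.29976654052734, 7.702826023101807), 6.470152378082275) 42.46568733633906
dec2 259 ((373.5633239746094, 305.83770751953125), (6.063760757446289, 88.77666473388672), 14.279952049255371) 47.15820620401117
pot 1797 ((759.6572875976562, 205.29164123535156), (74.67906188964844, 74.8980484008789), 41.48005294799805) 78.69800781992424
mat 11629 ((539.1708984375, 9.013565063476562), (222.55081176757812, 237.97991943359375), 87.21299743652344) 4.01869172035348
```

View pics/c1.png

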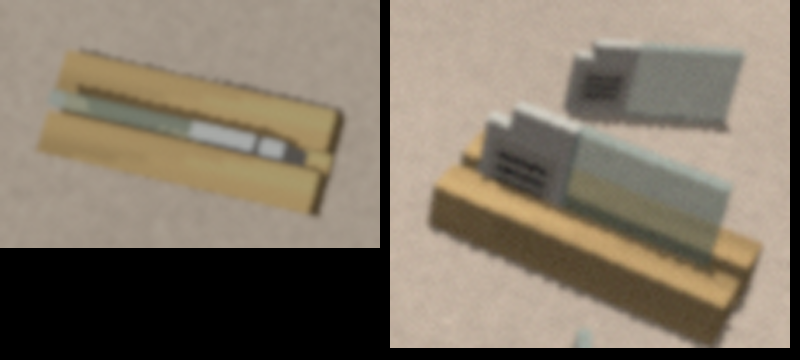

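The plate in the stand has its frosted end towards −y world, and its label faces +x, away from the robot. I'll take stand-offs D (477,−32) and B (579,−59), then grip the plate at plate x = −30. Next I compute the first move.

```bash
cat >> h.py <<'E'
def down(a): # tool down, tool y at world angle a (deg)
    y=np.array([np.cos(np.radians(a)),np.sin(np.radians(a)),0]); z=np.array([0,0,-1.]); return Ro.from_matrix(np.c_[np.cross(y,z),y,z])
def plan(target,rot=None):
    s=arm.read_state(); q=Ro.from_quat(s["ee_rot"]); 
    print("shift",shift(target,s).round(2),"turn",(q.inv()*rot).as_rotvec().round(3) if rot else "", s["clock"])
E
python3 -c "
from h import *
plan([477,-32,110],down(175.3))"
```

```text
shift [44.65 45.32 12.12] turn [ 2.00e-03 -1.00e-03  1.22e+00] 0.1
```

Call:
move_arm:
  moves:
    - {"gripper":1,"xyz":[44.6,45.3,10],"angular":[0,0,1.22]}
    - {"gripper":1,"xyz":[44.6,45.3,10],"angular":[0,0,1.22]}
    - {"gripper":1,"xyz":[44.6,45.3,10],"angular":[0,0,1.22]}
    - {"gripper":1,"xyz":[44.6,45.3,10],"angular":[0,0,1.22]}
    - {"gripper":1,"xyz":[44.6,45.3,10],"angular":[0,0,1.22]}
    - {"gripper":1,"xyz":[44.6,45.3,10],"angular":[0,0,1.22]}
    - {"gripper":1,"xyz":[44.6,45.3,10],"angular":[0,0,1.22]}
    - {"gripper":1,"xyz":[44.6,45.3,10],"angular":[0,0,1.22]}
    - {"gripper":1,"xyz":[44.6,45.3,10],"angular":[0,0,1.22]}
    - {"gripper":1,"xyz":[44.6,45.3,10],"angular":[0,0,1.22]}

```text
clock: 1.35
position: [471.2, -15.6, 133.9]
ee_rot: [-0.678, 0.735, -0.0, 0.0]
contact_force: [1.2, 0.5, -0.5]
gripper_width: 85.3
```

```bash
python3 -c "
from h import *
arm.get_image('top');arm.get_image('top');print(arm.read_state()['position'])
plan([477,-32,13],down(175.3))"
```

```text
[470.66258223 -18.54887437 132.63391122]
shift [ 1.27 -0.79 11.96] turn [ 0.003 -0.001 -0.008] 1.45
```

Call:
move_arm:
  moves:
    - {"gripper":1,"xyz":[1.3,-0.8,4],"angular":[0,0,0]}
    - {"gripper":1,"xyz":[1.3,-0.8,9],"angular":[0,0,0]}
    - {"gripper":1,"xyz":[1.3,-0.8,11.8],"angular":[0,0,0]}
    - {"gripper":1,"xyz":[1.3,-0.8,11.8],"angular":[0,0,0]}
    - {"gripper":-1,"xyz":[1.3,-0.8,11.8],"angular":[0,0,0]}
    - {"gripper":-1,"xyz":[1.3,-0.8,11.8],"angular":[0,0,0]}
    - {"gripper":-1,"xyz":[1.3,-0.8,11.8],"angular":[0,0,0]}
    - {"gripper":-1,"xyz":[1.3,-0.8,11.8],"angular":[0,0,0]}
    - {"gripper":-1,"xyz":[1.3,-0.8,11.8],"angular":[0,0,0]}
    - {"gripper":-1,"xyz":[1.3,-0.8,11.8],"angular":[0,0,0]}

```text
clock: 2.7
position: [478.3, -27.1, 17.4]
ee_rot: [-0.678, 0.735, -0.001, 0.001]
contact_force: [-1.4, 0.9, 5.6]
gripper_width: 23.1
```

Call:
move_arm:
  moves:
    - {"gripper":-1,"xyz":[0,0,0],"angular":[0,0,0]}
    - {"gripper":-1,"xyz":[0,0,-5],"angular":[0,0,0]}
    - {"gripper":-1,"xyz":[0,0,-9],"angular":[0,0,0]}
    - {"gripper":-1,"xyz":[0,0,-9],"angular":[0,0,0]}
    - {"gripper":-1,"xyz":[0,0,-9],"angular":[0,0,0]}

```text
clock: 3.32
position: [477.1, -27.4, 106.0]
ee_rot: [-0.677, 0.736, 0.0, -0.0]
contact_force: [-0.5, 0.2, -1.3]
gripper_width: 23.2
```

```bash
python3 - <<'E'
from h import *
im,d,K,R,t=grab("scene"); cv2.imwrite("pics/s1.png",im[120:360,100:420].repeat(2,0).repeat(2,1))
s=arm.read_state(); print(s["position"],s["gripper_width"],s["contact_force"])
# tray centre; place 1 at tray (0,-28)
a=np.radians(-4.7); X=np.array([np.cos(a),np.sin(a)]); Y=np.array([-X[1],X[0]]); c=np.array([482,-298.3])
for k in(-28,28): print(k,c+k*Y)
p=c-28*Y; plan([*p,110],down(175.3))
E
```

```text
[476.7691196  -27.49933695 105.42496632] 23.050293710226303 [-0.26196727 -0.37634219 -0.28977439]
-28 [ 479.70572176 -326.20584683]
28 [ 484.29427824 -270.39415317]
shift [29.75 -2.75 -0.45] turn [ 0.002 -0.    -0.   ] 3.375
```

View pics/s1.png

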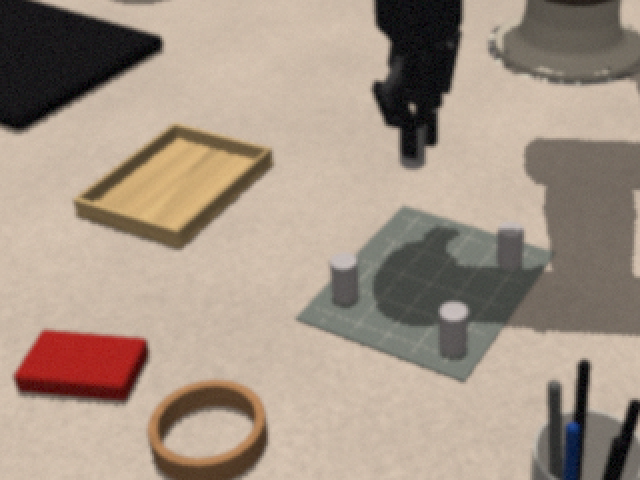

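Call:
move_arm:
  moves:
    - {"gripper":-1,"xyz":[29.7,-2.7,0],"angular":[0,0,0]}
    - {"gripper":-1,"xyz":[29.7,-2.7,0],"angular":[0,0,0]}
    - {"gripper":-1,"xyz":[29.7,-2.7,0],"angular":[0,0,0]}
    - {"gripper":-1,"xyz":[29.7,-2.7,0],"angular":[0,0,0]}
    - {"gripper":-1,"xyz":[29.7,-2.7,0],"angular":[0,0,0]}
    - {"gripper":-1,"xyz":[29.7,-2.7,0],"angular":[0,0,0]}
    - {"gripper":-1,"xyz":[29.7,-2.7,0],"angular":[0,0,0]}
    - {"gripper":-1,"xyz":[29.7,-2.7,4],"angular":[0,0,0]}
    - {"gripper":-1,"xyz":[29.7,-2.7,6],"angular":[0,0,0]}
    - {"gripper":-1,"xyz":[29.7,-2.7,6],"angular":[0,0,0]}

```text
clock: 4.62
position: [479.0, -323.6, 44.4]
ee_rot: [-0.678, 0.735, 0.002, -0.001]
contact_force: [0.0, 0.4, -0.8]
gripper_width: 23.0
```

```bash
python3 -c "
from h import *
arm.get_image('top');arm.get_image('top');s=arm.read_state();print(s['position'],s['contact_force'],s['gripper_width'])
plan([480,-326,18],down(175.3))"
```

```text
[ 480.92128151 -324.76333837   46.72432804] [ 0.89626229 -0.37717012 -0.49289828] 23.09897106186733
shift [0.13 0.08 2.87] turn [-0.    -0.     0.002] 4.725
```

Call:
move_arm:
  moves:
    - {"gripper":-1,"xyz":[0,0,1.5],"angular":[0,0,0]}
    - {"gripper":-1,"xyz":[0,0,2.4],"angular":[0,0,0]}
    - {"gripper":-1,"xyz":[0,0,2.8],"angular":[0,0,0]}
    - {"gripper":-1,"xyz":[0,0,2.8],"angular":[0,0,0]}
    - {"gripper":-1,"xyz":[0,0,2.8],"angular":[0,0,0]}

```text
clock: 5.35
position: [479.7, -325.3, 19.4]
ee_rot: [-0.678, 0.735, 0.001, -0.0]
contact_force: [-2.6, 2.8, 8.0]
gripper_width: 23.3
```

```bash
python3 -c "
from h import *
im,d,K,R,t=grab('scene');cv2.imwrite('pics/s2.png',im[170:260,110:250].repeat(4,0).repeat(4,1))
s=arm.read_state();print(s['position'],s['contact_force'],s['gripper_width'],s['clock'])"
```

```text
[ 479.72039667 -325.25879616   19.39118431] [-1.98346629  3.48145317  9.20518011] 22.66879788259847 5.4
```

View pics/s2.png

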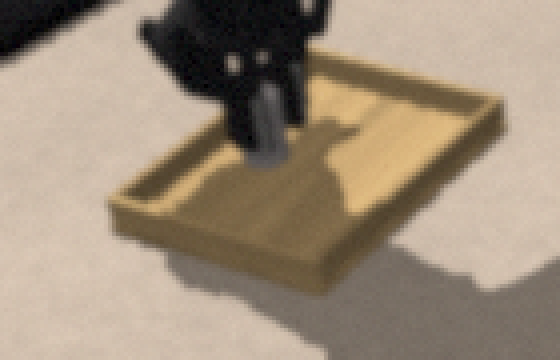

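The image shows the stand-off upright near (268,130), and the 9 N reading means it is resting on the tray floor. I'll release it and rise.

Call:
move_arm:
  moves:
    - {"gripper":1,"xyz":[0,0,0],"angular":[0,0,0]}
    - {"gripper":1,"xyz":[0,0,0],"angular":[0,0,0]}
    - {"gripper":1,"xyz":[0,0,0],"angular":[0,0,0]}
    - {"gripper":1,"xyz":[0,0,0],"angular":[0,0,0]}
    - {"gripper":1,"xyz":[0,0,-4],"angular":[0,0,0]}
    - {"gripper":1,"xyz":[0,0,-9],"angular":[0,0,0]}
    - {"gripper":1,"xyz":[0,0,-9],"angular":[0,0,0]}
    - {"gripper":1,"xyz":[0,0,-9],"angular":[0,0,0]}

```text
clock: 6.4
position: [479.9, -325.3, 108.0]
ee_rot: [-0.677, 0.736, 0.0, 0.0]
contact_force: [-0.8, 0.8, 0.0]
gripper_width: 85.4
```

```bash
python3 -c "
from h import *
s=arm.read_state();print(s['position'],s['contact_force'],s['gripper_width'])
plan([579,-58.8,105],down(175.3))"
```

```text
[ 479.90645739 -325.27845003  107.97498246] [-0.77211557  0.84359037  0.01848877] 85.4293277010802
shift [-27.37  -7.68   0.31] turn [ 0.     0.001 -0.   ] 6.4
```

Call:
move_arm:
  moves:
    - {"gripper":1,"xyz":[-27.4,-7.7,0],"angular":[0,0,0]}
    - {"gripper":1,"xyz":[-27.4,-7.7,0],"angular":[0,0,0]}
    - {"gripper":1,"xyz":[-27.4,-7.7,0],"angular":[0,0,0]}
    - {"gripper":1,"xyz":[-27.4,-7.7,0],"angular":[0,0,0]}
    - {"gripper":1,"xyz":[-27.4,-7.7,0],"angular":[0,0,0]}
    - {"gripper":1,"xyz":[-27.4,-7.7,0],"angular":[0,0,0]}
    - {"gripper":1,"xyz":[-27.4,-7.7,0],"angular":[0,0,0]}
    - {"gripper":1,"xyz":[-27.4,-7.7,0],"angular":[0,0,0]}
    - {"gripper":1,"xyz":[-27.4,-7.7,0],"angular":[0,0,0]}

```text
clock: 7.52
position: [579.1, -59.8, 108.1]
ee_rot: [-0.677, 0.736, 0.0, -0.0]
contact_force: [0.4, -0.3, 0.8]
gripper_width: 85.1
```

```bash
python3 -c "
from h import *
arm.get_image('top');arm.get_image('top');s=arm.read_state();print(s['position'],s['contact_force'],s['gripper_width'])
plan([579,-58.8,15],down(175.3))"
```

```text
[579.27901953 -59.50124103 108.2642732 ] [-0.23813264  0.82805098  0.18282418] 85.50128631526704
shift [-0.07  0.03  9.33] turn [-0.     0.    -0.001] 7.625
```

Call:
move_arm:
  moves:
    - {"gripper":1,"xyz":[-0.1,0,5],"angular":[0,0,0]}
    - {"gripper":1,"xyz":[-0.1,0,9.2],"angular":[0,0,0]}
    - {"gripper":1,"xyz":[-0.1,0,9.2],"angular":[0,0,0]}
    - {"gripper":-1,"xyz":[-0.1,0,9.2],"angular":[0,0,0]}
    - {"gripper":-1,"xyz":[-0.1,0,9.2],"angular":[0,0,0]}
    - {"gripper":-1,"xyz":[-0.1,0,9.2],"angular":[0,0,0]}
    - {"gripper":-1,"xyz":[-0.1,0,9.2],"angular":[0,0,0]}
    - {"gripper":-1,"xyz":[-0.1,0,9.2],"angular":[0,0,0]}
    - {"gripper":-1,"xyz":[-0.1,0,9.2],"angular":[0,0,0]}
    - {"gripper":-1,"xyz":[-0.1,0,9.2],"angular":[0,0,0]}

```text
clock: 8.88
position: [580.5, -57.7, 17.7]
ee_rot: [-0.678, 0.735, -0.001, 0.001]
contact_force: [-0.4, 0.6, 6.6]
gripper_width: 23.1
```

Call:
move_arm:
  moves:
    - {"gripper":-1,"xyz":[0,0,0],"angular":[0,0,0]}
    - {"gripper":-1,"xyz":[0,0,-5],"angular":[0,0,0]}
    - {"gripper":-1,"xyz":[0,0,-9],"angular":[0,0,0]}
    - {"gripper":-1,"xyz":[0,0,-9],"angular":[0,0,0]}
    - {"gripper":-1,"xyz":[0,0,-9],"angular":[0,0,0]}

```text
clock: 9.5
position: [578.8, -57.7, 105.7]
ee_rot: [-0.677, 0.736, 0.001, -0.0]
contact_force: [-0.2, 0.1, -0.5]
gripper_width: 23.1
```

```bash
python3 -c "
from h import *
im,d,K,R,t=grab('top')
W=world(d,K,R,t); m=np.zeros((480,640),bool); m[235:345,445:530]=1; m&=(W[...,2]>35)&(W[...,2]<60); print('placed',m.sum(),np.median(W[m],0))
s=arm.read_state();print(s['position'],s['contact_force'],s['gripper_width'])
plan([484.5,-270,105],down(175.3))"
```

```text
placed 186 [ 479.61632328 -328.13241241   45.46859914]
[578.40737559 -57.78229908 104.95727329] [-0.28423054 -0.27002659 -0.78519377] 23.281665435266763
shift [2.192e+01 7.610e+00 2.000e-02] turn [ 0.003 -0.    -0.   ] 9.55
```

Call:
move_arm:
  moves:
    - {"gripper":-1,"xyz":[21.9,7.6,0],"angular":[0,0,0]}
    - {"gripper":-1,"xyz":[21.9,7.6,0],"angular":[0,0,0]}
    - {"gripper":-1,"xyz":[21.9,7.6,0],"angular":[0,0,0]}
    - {"gripper":-1,"xyz":[21.9,7.6,0],"angular":[0,0,0]}
    - {"gripper":-1,"xyz":[21.9,7.6,0],"angular":[0,0,0]}
    - {"gripper":-1,"xyz":[21.9,7.6,0],"angular":[0,0,0]}
    - {"gripper":-1,"xyz":[21.9,7.6,4],"angular":[0,0,0]}
    - {"gripper":-1,"xyz":[21.9,7.6,6],"angular":[0,0,0]}
    - {"gripper":-1,"xyz":[21.9,7.6,6],"angular":[0,0,0]}

```text
clock: 10.68
position: [485.1, -268.3, 44.3]
ee_rot: [-0.678, 0.735, 0.002, -0.001]
contact_force: [0.1, 0.6, -0.8]
gripper_width: 23.2
```

```bash
python3 -c "
from h import *
arm.get_image('top');arm.get_image('top');s=arm.read_state();print(s['position'],s['contact_force'],s['gripper_width'])
plan([484.5,-270,18],down(175.3))"
```

```text
[ 486.80410736 -269.1560598    46.52181436] [ 0.52956981 -0.30993832  0.1670164 ] 22.812705881791622
shift [0.1  0.22 2.85] turn [-0.    -0.     0.002] 10.775
```

Call:
move_arm:
  moves:
    - {"gripper":-1,"xyz":[0,0,1.5],"angular":[0,0,0]}
    - {"gripper":-1,"xyz":[0,0,2.4],"angular":[0,0,0]}
    - {"gripper":-1,"xyz":[0,0,2.8],"angular":[0,0,0]}
    - {"gripper":-1,"xyz":[0,0,2.8],"angular":[0,0,0]}
    - {"gripper":-1,"xyz":[0,0,2.8],"angular":[0,0,0]}

```text
clock: 11.4
position: [485.4, -269.6, 19.7]
ee_rot: [-0.678, 0.735, 0.0, -0.0]
contact_force: [-4.0, 4.4, 11.3]
gripper_width: 23.2
```

Call:
move_arm:
  moves:
    - {"gripper":1,"xyz":[0,0,0],"angular":[0,0,0]}
    - {"gripper":1,"xyz":[0,0,0],"angular":[0,0,0]}
    - {"gripper":1,"xyz":[0,0,0],"angular":[0,0,0]}
    - {"gripper":1,"xyz":[0,0,0],"angular":[0,0,0]}
    - {"gripper":1,"xyz":[0,0,-4],"angular":[0,0,0]}
    - {"gripper":1,"xyz":[0,0,-9],"angular":[0,0,0]}
    - {"gripper":1,"xyz":[0,0,-14],"angular":[0,0,0]}
    - {"gripper":1,"xyz":[0,0,-14],"angular":[0,0,0]}
    - {"gripper":1,"xyz":[0,0,-14],"angular":[0,0,0]}

```text
clock: 12.52
position: [485.4, -269.5, 157.8]
ee_rot: [-0.677, 0.736, 0.0, 0.0]
contact_force: [-0.6, 1.0, -0.1]
gripper_width: 85.5
```

```bash
python3 - <<'E'
from h import *
im,d,K,R,t=grab('scene'); cv2.imwrite('pics/s3.png',im[170:270,110:390].repeat(2,0).repeat(2,1))
im,d,K,R,t=grab('top'); W=world(d,K,R,t); 
for n,b in dict(tray=(235,345,445,530),A=(210,245,270,305),C=(285,318,265,302)).items():
    m=np.zeros((480,640),bool); m[b[0]:b[1],b[2]:b[3]]=1; m&=(W[...,2]>35)&(W[...,2]<60)
    if n=="tray":
        k,l=cv2.connectedComponents(m.astype(np.uint8))
        for i in range(1,k): print(n,(l==i).sum(),np.median(W[l==i],0).round(1))
    else: print(n,m.sum(),np.median(W[m],0).round(1))
s=arm.read_state();print(s['position'],s['contact_force'],s['gripper_width'])
plan([510,316.5,160],down(164.5))
E
```

```text
tray 13 [ 484.6 -319.2   38.2]
tray 5 [ 475.2 -331.5   45.1]
A 158 [608.3  56.2  44. ]
C 164 [479.1  67.1  44.1]
[ 484.92942219 -269.50519727  156.71337157] [-0.18211474  0.33203628 -1.11322414] 85.7972215083078
shift [-58.61   2.32  -0.28] turn [0.003 0.    0.188] 12.625
```

View pics/s3.png

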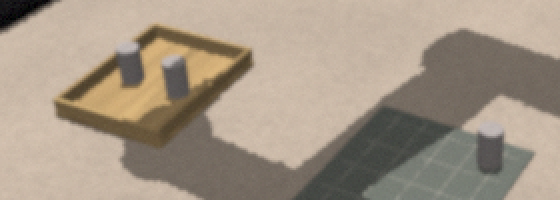

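Both stand-offs stand upright in the tray, at (130,65) and (175,77) in the crop. A and C have not moved. Next I go above the plate's clear half.

Call:
move_arm:
  moves:
    - {"gripper":1,"xyz":[-58.6,2.3,0],"angular":[0,0,0.188]}
    - {"gripper":1,"xyz":[-58.6,2.3,0],"angular":[0,0,0.188]}
    - {"gripper":1,"xyz":[-58.6,2.3,0],"angular":[0,0,0.188]}
    - {"gripper":1,"xyz":[-58.6,2.3,0],"angular":[0,0,0.188]}
    - {"gripper":1,"xyz":[-58.6,2.3,0],"angular":[0,0,0.188]}
    - {"gripper":1,"xyz":[-58.6,2.3,0],"angular":[0,0,0.188]}
    - {"gripper":1,"xyz":[-58.6,2.3,0],"angular":[0,0,0.188]}
    - {"gripper":1,"xyz":[-58.6,2.3,0],"angular":[0,0,0.188]}
    - {"gripper":1,"xyz":[-58.6,2.3,0],"angular":[0,0,0.188]}
    - {"gripper":1,"xyz":[-58.6,2.3,0],"angular":[0,0,0.188]}

```text
clock: 13.88
position: [510.2, 318.9, 156.2]
ee_rot: [-0.607, 0.795, -0.0, -0.001]
contact_force: [0.2, -0.6, 0.2]
gripper_width: 85.1
```

Call:
move_arm:
  moves:
    - {"gripper":1,"xyz":[0,0,0],"angular":[0,0,0]}
    - {"gripper":1,"xyz":[0,0,0],"angular":[0,0,0]}
    - {"gripper":1,"xyz":[0,0,0],"angular":[0,0,0]}

```text
clock: 14.25
position: [510.9, 314.8, 157.8]
ee_rot: [-0.605, 0.796, -0.0, -0.001]
contact_force: [0.6, -0.2, 0.1]
gripper_width: 85.1
```

```bash
python3 - <<'E'
from h import *
im,d,K,R,t=grab('top'); W=world(d,K,R,t)
for b in [(235,345,445,530)]:
    m=np.zeros((480,640),bool); m[b[0]:b[1],b[2]:b[3]]=1; m&=(W[...,2]>35)&(W[...,2]<60)
    k,l=cv2.connectedComponents(m.astype(np.uint8))
    for i in range(1,k): print((l==i).sum(),np.median(W[l==i],0).round(1))
print(arm.read_state()['position'])
plan([510,316.5,40],down(164.5))
E
```

```text
181 [ 485.2 -269.8   45.8]
183 [ 479.8 -328.3   45.7]
[510.95762712 314.94637309 158.08744595]
shift [-0.13  0.13 11.81] turn [ 0.    -0.001 -0.001] 14.3
```

Call:
move_arm:
  moves:
    - {"gripper":1,"xyz":[-0.1,0.1,5],"angular":[0,0,0]}
    - {"gripper":1,"xyz":[-0.1,0.1,10],"angular":[0,0,0]}
    - {"gripper":1,"xyz":[-0.1,0.1,12.2],"angular":[0,0,0]}
    - {"gripper":1,"xyz":[-0.1,0.1,12.2],"angular":[0,0,0]}
    - {"gripper":-1,"xyz":[-0.1,0.1,12.2],"angular":[0,0,0]}
    - {"gripper":-1,"xyz":[-0.1,0.1,12.2],"angular":[0,0,0]}
    - {"gripper":-1,"xyz":[-0.1,0.1,12.2],"angular":[0,0,0]}
    - {"gripper":-1,"xyz":[-0.1,0.1,12.2],"angular":[0,0,0]}
    - {"gripper":-1,"xyz":[-0.1,0.1,12.2],"angular":[0,0,0]}
    - {"gripper":-1,"xyz":[-0.1,0.1,12.2],"angular":[0,0,0]}

```text
clock: 15.55
position: [510.5, 317.6, 36.7]
ee_rot: [-0.606, 0.796, -0.0, 0.0]
contact_force: [-0.8, -0.6, 3.3]
gripper_width: 6.9
```

Call:
move_arm:
  moves:
    - {"gripper":-1,"xyz":[0,0,0],"angular":[0,0,0]}
    - {"gripper":-1,"xyz":[0,0,0],"angular":[0,0,0]}
    - {"gripper":-1,"xyz":[0,0,0],"angular":[0,0,0]}

```text
clock: 15.92
position: [510.5, 317.6, 36.7]
ee_rot: [-0.606, 0.796, -0.0, 0.0]
contact_force: [-1.8, 0.4, 5.3]
gripper_width: 7.3
```

Call:
move_arm:
  moves:
    - {"gripper":-1,"xyz":[0,0,-1.5],"angular":[0,0,0]}
    - {"gripper":-1,"xyz":[0,0,-3.5],"angular":[0,0,0]}
    - {"gripper":-1,"xyz":[0,0,-6.5],"angular":[0,0,0]}
    - {"gripper":-1,"xyz":[0,0,-10],"angular":[0,0,0]}
    - {"gripper":-1,"xyz":[0,0,-14],"angular":[0,0,0]}
    - {"gripper":-1,"xyz":[0,0,-18],"angular":[0,0,0]}
    - {"gripper":-1,"xyz":[0,0,-22],"angular":[0,0,0]}
    - {"gripper":-1,"xyz":[0,0,-26],"angular":[0,0,0]}
    - {"gripper":-1,"xyz":[0,0,-26],"angular":[0,0,0]}

```text
clock: 17.05
position: [511.3, 318.1, 300.6]
ee_rot: [-0.606, 0.796, 0.0, 0.004]
contact_force: [0.9, -0.4, -1.0]
gripper_width: 7.3
```

Call:
move_arm:
  moves:
    - {"gripper":-1,"xyz":[0,0,0],"angular":[0.1,0,0]}
    - {"gripper":-1,"xyz":[0,0,0],"angular":[0.2,0,0]}
    - {"gripper":-1,"xyz":[0,0,0],"angular":[0.3,0,0]}
    - {"gripper":-1,"xyz":[0,0,0],"angular":[0.42,0,0]}
    - {"gripper":-1,"xyz":[0,0,0],"angular":[0.54,0,0]}
    - {"gripper":-1,"xyz":[0,0,0],"angular":[0.66,0,0]}
    - {"gripper":-1,"xyz":[0,0,0],"angular":[0.76,0,0]}
    - {"gripper":-1,"xyz":[0,0,0],"angular":[0.83,0,0]}
    - {"gripper":-1,"xyz":[0,0,0],"angular":[0.83,0,0]}
    - {"gripper":-1,"xyz":[0,0,0],"angular":[0.83,0,0]}

```text
clock: 18.3
position: [510.4, 317.3, 296.1]
ee_rot: [-0.554, 0.729, -0.32, 0.244]
contact_force: [-0.4, 0.2, -0.9]
gripper_width: 7.2
```

```bash
python3 - <<'E'
from h import *
im,d,K,R,t=grab('scene'); cv2.imwrite('pics/s4.png',im)
s=arm.read_state();print(s['position'],s['contact_force'],s['gripper_width'],s['joint_vel'].round(3));print(Ro.from_quat(s['ee_rot']).as_matrix().round(2))
E
```

```text
[510.51334689 317.49936863 296.49294737] [-0.72476065  0.11894562 -0.26806403] 7.360592306563764 [ 0.001 -0.002  0.006  0.01   0.    -0.005]
[[-0.27 -0.65  0.71]
 [-0.96  0.18 -0.2 ]
 [-0.   -0.74 -0.68]]
```

View pics/s4.png

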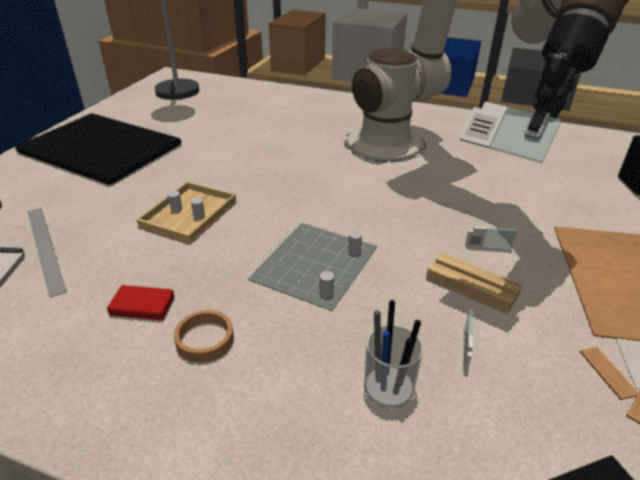

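The picture shows the plate held at (510,130) by its clear half near (538,125). The label at (485,125) faces up at about 45°. Both stand-offs are upright in the tray, and the bystanders are where they were. Handing in.

```bash
python3 - <<'E'
from h import *
b=np.load("/tmp/scene.npz")["im"].astype(int); a=cv2.imread("pics/s4.png").astype(int)
for n,(x0,x1,y0,y1) in dict(pot=(362,425,300,405),tape=(170,240,308,362),tin=(105,178,283,322)).items(): print(n,abs(a-b)[y0:y1,x0:x1].mean().round(1))
s=arm.read_state(); print(s["gripper_width"],abs(s["joint_vel"]).max()); print(arm.job_done())
E
```

```text
pot 2.6
tape 2.4
tin 2.9
7.360592306563764 0.009687121248787539
the job is handed in; nothing more can be done
None
```

The job is handed in after about 18 s of the 58 s allowed, with the plate still held; no verdict is reported.

- **Stand-offs:** Two stand upright and released in the tray, measured at (485, −270) and (480, −328) mm. When I checked after releasing the second one, the other two were within 1 mm of their start.
- **Plate:** I gripped it on the clear half, about 25–30 mm from the middle, and lifted it straight out of its stand. It is held with the gripper tip 296 mm up, so its lower edge should be around 275 mm. It is leaned back about 47° with the label side up. The arm was still and the fingers read about 7.3 mm open.
- **Bystanders:** The areas of the picture around the pen pot, tape roll and tin matched the first picture apart from what looks like image noise.

No check failed. Two readings disagreed slightly:
- **Gripper opening:** It read about 1–2 mm below the real widths, 23 mm on the 25 mm stand-offs and 7.3 mm on the 8 mm plate.
- **First grasp:** It was about 5 mm off the measured centre of that stand-off. This did not affect the placing.

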